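# Lock a battery into the test jig

### The job

Get the 9 V battery ready for its load test: push it along its channel, fully home against the black contact block of the blue test jig, then push the red clamp lever down past its dead point until it snaps into lock and the pad holds the battery down. Only push, with the fingertips: the battery must not be lifted, and the capacitor, relay and tee connector that stand round the jig stay where they are. Finish with the gripper clear of everything.

Things in the scene. Friction and masses are not known exactly. Their poses are not given: they have to be found in the camera images.
- test_jig: fixed blue battery test jig: base plate 150 x 150 mm, top face 12 mm above the bench. Origin on the bench under the plate; z up; position and yaw vary. The plate spans x -85..+65, y -75..+75 mm. The battery channel runs along x, centred on y = -45 mm, between two aluminium rails 30 mm apart inside, tops at z = 17 mm; its floor is the plate. The toggle clamp stands on the +y side at x = +8 mm; its bracket reaches z = 63 mm.
- battery: loose 9 V block battery, black and orange, 26 wide, 50 long, 17 mm high, about 45 g, lying in the channel (top 12 mm above the rails), terminals toward the contact block. Origin at the centre of its underside; its -y axis points along the jig's +x, toward the block. It starts 22 to 45 mm short of home; its near end face is 25 mm from the origin.
- battery_home (a point): fixed point of the jig where the battery's origin lies when it is fully home (jig x = 0, y = -45, z = 12 mm).
- contact_face (a point): middle of the face, toward the battery, of the fixed black contact block at the channel's +x end (jig x = +22, y = -45, z = 24 mm). The block is 28 x 44 mm, its top at z = 36 mm, with two short sockets to z = 40 mm. The battery's body stops against it; the 3 mm terminals go into it.
- lever (a joint): angle of the red lever, rad. 0 = open, on its stop 50 degrees above level, leaning to the jig's +y; grows as it is pushed down and away from the channel; 0.87 = locked, level. Dead point at about 0.53: before it a spring throws the lever back open (about 5 N at the tip at first, less and less toward the dead point), past it the spring snaps it on into lock.
- lever_pivot (a point): fixed pivot of the lever: jig x = +8, y = +45, z = 50 mm. The lever turns about the jig's x axis through it.
- lever_tip (a point): point on the centre line of the lever's red round grip (18 mm thick), 115 mm from the pivot; the grip runs from 50 to 120 mm from the pivot, with a round end 9 mm farther. Open it is 138 mm above the bench, locked 50 mm.
- clamp_pad: sprung black rubber pad, 14 mm across, origin on the clamp arm's centre line 90 mm from the pivot. The steel arm (12 mm wide, 98 mm long) stands upright above the pivot while open, pad face 24 mm toward the jig's -y; geared to the lever, it swings down over the channel, 1.8 rad for each rad of the lever. Locked, the pad presses the battery with about 2 N (600 N/m).
- black_capacitor: loose black can capacitor, 25 mm across, 35 mm tall, standing on the bench; origin at the centre of its underside. Bystander.
- blue_relay: loose blue relay, 20 x 28 x 22 mm, on the bench; origin at the centre of its underside. Bystander.
- tee_connector: loose pale grey tee connector, 30 x 43 x 14 mm, on the bench; origin at the centre of its underside. Bystander.
Mind the look-alikes: they are no part of the job. Leave any green look-alike of the battery alone.

How it is judged:
On the way, in this order (a step that is already met when the one before it is completed fails the run):
1. the battery is pushed home against the contact block while the clamp is still open (x of battery in the frame of test_jig above -0.003 m and z of battery in the frame of test_jig below 0.015 m and value of joint lever below 0.3 rad), for 0.2 s.
2. the lever is pushed past its dead point and snaps into lock (value of joint lever above 0.81 rad), for 0.2 s.
At the end, for the whole second after the job is handed in: The battery lies at rest on the jig with its origin within 3 mm of home along the channel and not raised by 3 mm; the lever is locked (joint above 0.81 of 0.87) and the clamp pad presses on the battery with more than 0.5 N (x of battery in the frame of test_jig above -0.003 m and z of battery in the frame of test_jig below 0.015 m and value of joint lever above 0.81 rad and contact force between clamp_pad and battery above 0.5 N and linear speed of battery below 0.02 m/s); the robot touches nothing.
It fails at once if the battery is lifted 6 mm or more off the jig (z of battery in the frame of test_jig above 0.018 m).
It fails at once if the capacitor is moved by more than 15 mm or tipped (distance of black_capacitor from where it was at the start of the episode above 0.015 m or angle between black_capacitor's own z axis and vertical above 0.4 rad).
It fails at once if the relay is moved by more than 15 mm or tipped (distance of blue_relay from where it was at the start of the episode above 0.015 m or angle between blue_relay's own z axis and vertical above 0.4 rad).
It fails at once if the tee connector is moved by more than 15 mm or tipped (distance of tee_connector from where it was at the start of the episode above 0.015 m or angle between tee_connector's own z axis and vertical above 0.4 rad).
It also fails if it takes over 40 s, if anything falls off the work surface, if the arm or the gripper's body presses on something with over 40 N, if the wrist force passes 120 N, or if a joint passes its speed limit or range.

### The arm

A 6-joint arm with a two-finger parallel gripper is mounted at the origin on a cart in front of the work surface, level with it; the furniture and walls round the work are solid. World frame = base frame: x ahead of the robot, y to its left, z up, the work surface at z = 0. Lengths are in m, angles in rad, forces in N, time in s.
With the tool pointing down it reaches from about 0.275 to 0.725 m from the base axis. Payload 5.6 kg.
Tool frame: the origin (TCP) lies at the very end of the fingers, on their centre line; the grasp point (between the pads) lies 19 mm behind it (ctrl.pinch_z is the distance from the TCP to the grasp point, in m); z points along the fingers, y is the line along which they close (so a half turn about z gives the same grasp; the last joint's range is limited). The gripper opens to 85 mm and grips with 20 to 120 N. Pads are 22 mm wide; open, the fingers measure 114 mm over their backs; the gripper's body (76 mm by 85 mm) begins 54 mm behind the grasp point. The pads swing forward as they close: fully open they stand 13 mm farther back than shut.
Start: joints at [1.457, 0.255, 0.108, 0, -1.424, -0.285], TCP at [0.214, 0.507, 0.231] pointing down, gripper open.
Joint ranges: [-2.95, 2.95], [-1.21, 1.97], [-1.09, 1.5], [-2.87, 1.71], [-2.94, -0.07], [-3.05, 3.05]. Speed limits (rad/s): [2.57, 2.57, 3.14, 3.14, 3.14, 3.14].

### API

Orientations are given as [roll, pitch, yaw] about the fixed x, y, z axes, in that order (R = Rz(yaw) Ry(pitch) Rx(roll)).
In Python, from plant import ctrl, vision, job gives the robot as it stands.
- The arm moves only by the tool apply_moves, never from a script. Its arguments are lists of equal length, an entry for each row: "turn": the turn, a rotation vector about the tool's x, y, z in degrees, a list of three; "translation": the shift along the tool's x, y, z in mm, a list of three; "grip": the opening in per cent of the stroke, from 0 (shut) to 100 (fully open). A call has 1 to 12 rows; each row is the pose to reach, as a shift and turn from the pose commanded when the call began, along the tool's axes at that moment; what a row does not reach only later rows make up. A row lasts 1/12 s, in which the tool goes at most 41.7 mm and 7.16 degrees, less where a joint would pass 70% of its speed; a pose out of reach is approached as far as the arm can. A call with a gripper value outside its range is refused whole. The fingers move at their own pace and stop on an object; the grip force is fixed at half the most. Time passes only in rows, so rows that repeat a pose let the fingers close. It gives the time, the measured TCP pose, the force, the opening and the grip force at its end, in the units of the state.
- ctrl.get_state(): the state, without advancing time (a new reading comes with each control period).
- vision.camera(name): name is "side" or "top"; returns the picture (480x640x3 uint8, red, green, blue); there is no depth.
- vision.get_calibration(name): a dict with "vertical_fov" (degrees; the focal length in pixels is half the picture's height over the tangent of half this angle, whatever the lens; pixels are square), "cx", "cy" (the principal point, pixels), "extrinsics" (4x4, takes a point from camera to world coordinates). Camera axes: x right, y down, z forward; pixel columns grow to the right and rows downward; lengths in m; the calibration is good to about 2 mm. A picture is of the moment at which its call begins. get_calibration takes no time and is no camera call.
- job.sign_off(): hands the job in; it is judged then, once.
The state is a dict: "t": time; "joint_positions": joint angles; "dq": joint speeds; "joint_torque": joint torques, N m; "position": TCP position; "tool_rot": TCP orientation; "ft_force": force on the tool from outside, world axes, zero at the start; "ft_torque": the same for the moment, N m; "gripper_width": finger opening in m; "grip_force": force on a finger pad.
Only numpy, scipy, OpenCV 4.12 (cv2) and the standard library are available. Lean on these libraries where they do the work, as an engineer would, in place of code of your own. Each camera call takes 0.05 s, during which the arm holds its last target. There are 200 camera calls.

## Working session

There is one attempt and no reset: what is moved stays moved. The work goes in short steps, Python scripts to look and compute and a tool call to move; the robot and the scene stay as the last step left them, time stands still between calls to the robot, and variables do not carry over. Pictures are saved under pics/ and viewed, at most 10 in all, crops included, and the job is handed in when it is done.

Besides the shell and the picture viewer there is one more tool, called after "Request:" as name(argument=value, ...), one argument or row to a line, values as JSON. apply_moves: Moves the arm, as the interface text tells. Its arguments: {"type":"object","properties":{"turn":{"type":"array"},"translation":{"type":"array"},"grip":{"type":"array"}},"required":["turn","translation","grip"]}

```bash
mkdir -p pics
python3 - <<'E'
from plant import ctrl, vision, job
import cv2
for n in("top","side"):
    cv2.imwrite(f"pics/{n}0.png",vision.camera(n)[:,:,::-1]); print(n,vision.get_calibration(n))
print(ctrl.get_state())
E
```

```text
top {'vertical_fov': 50.362248950874594, 'cx': 316.1276917183137, 'cy': 230.36720501778342, 'extrinsics': array([[-0.01553723, -0.96780467,  0.25122246,  0.30025297],
       [-0.99987853,  0.01534944, -0.0027071 ,  0.09489405],
       [-0.00123618, -0.251234  , -0.96792559,  0.92039392],
       [ 0.        ,  0.        ,  0.        ,  1.        ]])}
side {'vertical_fov': 43.10989108877314, 'cx': 316.7477666518991, 'cy': 234.06918207414338, 'extrinsics': array([[ 0.9895808 , -0.08914178,  0.1130645 ,  0.4056797 ],
       [-0.1439703 , -0.60421408,  0.78370779, -0.63372829],
       [-0.00154594, -0.79182011, -0.61075243,  0.67285759],
       [ 0.        ,  0.        ,  0.        ,  1.        ]])}
{'t': 0.1, 'joint_positions': array([ 1.45658180e+00,  2.55709707e-01,  1.07169151e-01, -3.97206458e-04,
       -1.42388927e+00, -2.84631039e-01]), 'dq': array([-0.00101184, -0.00079776,  0.00305676,  0.00197416,  0.00047038,
       -0.00029881]), 'joint_torque': array([-2.89767850e-03, -3.87605095e+01,  2.38471949e+01,  5.37794665e+00,
       -3.82252896e-03,  2.93626030e-06]), 'position': array([0.21336851, 0.50647064, 0.23049243]), 'tool_rot': array([ 3.13991455e+00, -8.16690951e-05, -3.98903960e-01]), 'ft_force': array([-0.16854535, -0.33964684,  0.66135149]), 'ft_torque': array([ 0.00794724,  0.02360007, -0.04043511]), 'grip_force': 0.0, 'gripper_width': 0.08518799432082493}
```

View pics/top0.png

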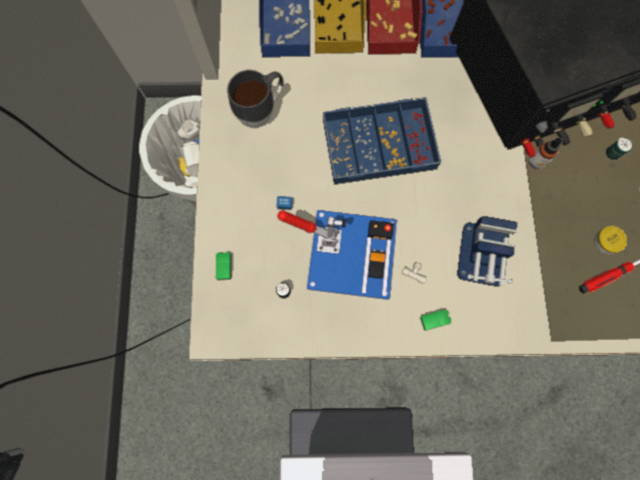

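View pics/side0.png

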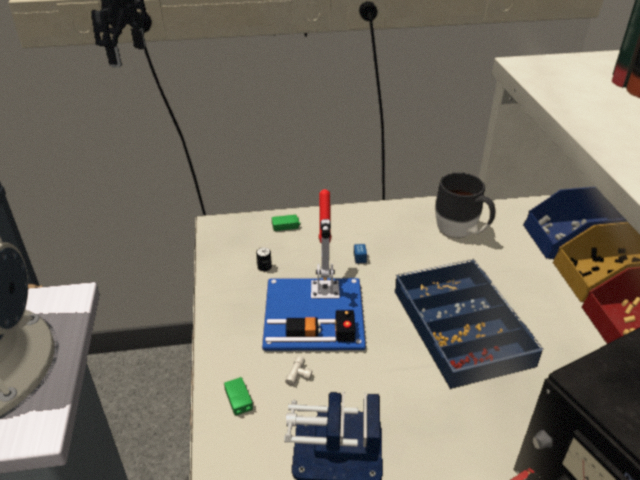

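The top view shows the blue jig at about (352,255), with the battery at (376,265) and the contact block at (381,230). The red lever tip is at (285,216), the capacitor at (283,290), the relay at (285,202) and the tee at (414,272). Next I'll zoom in on both views to measure.

Run:
```python
import cv2
a=cv2.imread("pics/top0.png")[190:310,265:425]; b=cv2.imread("pics/side0.png")[180:360,250:390]
cv2.imwrite("pics/tc.png",cv2.resize(a,None,fx=5,fy=5,interpolation=cv2.INTER_CUBIC))
cv2.imwrite("pics/sc.png",cv2.resize(b,None,fx=3.3,fy=3.3,interpolation=cv2.INTER_CUBIC))
```

```text
(no output)
```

View pics/tc.png

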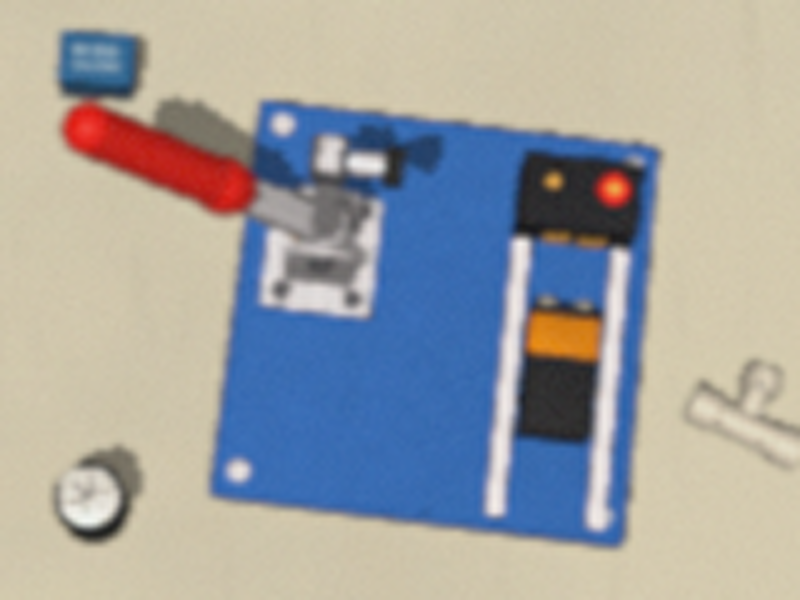

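View pics/sc.png

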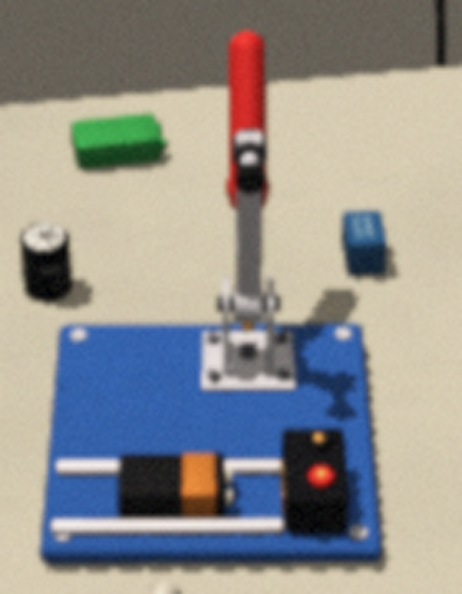

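The top crop shows the plate corners at crop pixels (212,495), (260,100), (660,150) and (624,545). The battery's near end is at about (553,438) and its far end at (565,308). In the side crop the corners are (62,326), (365,326), (382,550) and (44,548), and the battery spans u=120..223. The arm is upright, i.e. the clamp is open.

```bash
cat > h.py <<'E'
import numpy as np, cv2
from plant import ctrl, vision, job
C={n:vision.get_calibration(n) for n in("top","side")}
def proj(n,P):
    c=C[n];f=240/np.tan(np.radians(c["vertical_fov"]/2));E=c["extrinsics"]
    q=(np.atleast_2d(P)-E[:3,3])@E[:3,:3];return q[:,:2]/q[:,2:]*f+[c["cx"],c["cy"]]
def ray(n,uv,z):
    c=C[n];f=240/np.tan(np.radians(c["vertical_fov"]/2));E=c["extrinsics"]
    d=E[:3,:3]@[(uv[0]-c["cx"])/f,(uv[1]-c["cy"])/f,1];return E[:3,3]+d*(z-E[2,3])/d[2]
def J(p,P):
    c,s=np.cos(p[2]),np.sin(p[2]);P=np.atleast_2d(P)
    return np.c_[p[0]+c*P[:,0]-s*P[:,1],p[1]+s*P[:,0]+c*P[:,1],P[:,2]]
def Ji(p,w):
    c,s=np.cos(p[2]),np.sin(p[2]);d=w[:2]-p[:2];return np.array([c*d[0]+s*d[1],-s*d[0]+c*d[1]])
def tp(u,v):return np.array([265+(u+.5)/5-.5,190+(v+.5)/5-.5])
def sd(u,v):return np.array([250+(u+.5)/3.3-.5,180+(v+.5)/3.3-.5])
E
python3 - <<'E'
from h import *
from scipy.optimize import least_squares
P=np.array([[-85,75,12],[65,75,12],[65,-75,12],[-85,-75,12]])/1e3
T=np.array([tp(*x) for x in[(212,493),(260,101),(660,150),(624,540)]]);S=np.array([sd(*x) for x in[(62,326),(365,326),(380,550),(44,548)]])
# contact block top face corners, lever tip sphere end as checks
for use in("top","side","both"):
    f=lambda p:np.r_[(proj("top",J(p,P))-T).ravel()*(use!="side"),(proj("side",J(p,P))-S).ravel()*(use!="top")]
    r=least_squares(f,[.45,.0,0]);print(use,r.x,abs(r.fun).max())
p=r.x;np.save("p.npy",p)
L=J(p,np.array([[8,45+115*np.cos(.8727),138]])/1e3)
print("tip",L,((proj("top",L)-[265,190])*5),((proj("side",L)-[250,180])*3.3))
for nm,uv,z in[("near z29",tp(553,438),.029),("near z12",tp(553,438),.012),("far29",tp(563,312),.029)]:print(nm,Ji(p,ray("top",uv,z))*1e3)
for nm,uv,z in[("near z29",sd(120,457),.029),("near29b",sd(120,488),.029),("far29",sd(221,485),.029)]:print(nm,Ji(p,ray("side",uv,z))*1e3)
for nm,uv,z in[("cap",tp(90,492),.035),("rel",tp(98,62),.022),("tee",tp(745,415),.01)]:
  w=ray("top",uv,z);print(nm,w,Ji(p,w)*1e3)
E
```

```text
top [ 0.5025285   0.02576291 -0.13706412] 1.36307109930749
side [ 0.50657523  0.02525847 -0.14755099] 1.4226456409631396
both [ 0.50492813  0.02543078 -0.14204985] 2.3165000760089924
tip [[0.52968301 0.14201791 0.138     ]] [[ 99.90894313 124.28966424]] [[245.32063206  59.52300402]]
near z29 [-54.53461644 -43.9346793 ]
near z12 [-51.52301499 -45.53136103]
far29 [ -8.90995533 -43.05783672]
near z29 [-49.61232716 -34.15581601]
near29b [-48.90224318 -53.02675803]
far29 [ -4.61830515 -51.40111282]
cap [0.42732365 0.15239605 0.035     ] [-94.79765148 114.69979515]
rel [0.58842931 0.15044183 0.022     ] [ 64.96199829 135.57340337]
tee [ 0.45507873 -0.08218933  0.01      ] [ -34.11125863 -113.59345671]
```

```bash
cat >> h.py <<'E'
from scipy.spatial.transform import Rotation as Ro
def delta(*targets):
    "targets in jig mm (x,y,z of TCP), yaw aligned to jig; prints tool-frame mm and deg"
    p=np.load("p.npy");s=ctrl.get_state();R=Ro.from_euler("xyz",s["tool_rot"]);G=Ro.from_euler("xyz",[np.pi,0,p[2]])
    print("t",s["t"],"F",s["ft_force"].round(1),"jig now",(Ji(p,s["position"])*1e3).round(1),s["position"][2],"turn",(R.inv()*G).as_rotvec(True).round(1))
    for t in targets:
        w=J(p,np.array(t)/1e3)[0];print(t,w.round(3),(R.inv().apply(w-s["position"])*1e3).round(1))
E
python3 -c "
from h import *
delta((-78,-45,120),(-78,-45,21))"
```

```text
t 0.1 F [-0.2 -0.3  0.7] jig now [-356.7  434.9] 0.23049243007682202 turn [  0.1   0.  -14.7]
(-78, -45, 120) [ 0.421 -0.008  0.12 ] [391.5 393.2 111.2]
(-78, -45, 21) [ 0.421 -0.008  0.021] [391.5 393.  210.2]
```

Request:
apply_moves(
  turn=[
    [0,0,-7],
    [0,0,-14.7],
    [0,0,-14.7],
    [0,0,-14.7],
    [0,0,-14.7],
    [0,0,-14.7],
    [0,0,-14.7],
    [0,0,-14.7],
    [0,0,-14.7],
    [0,0,-14.7],
    [0,0,-14.7],
    [0,0,-14.7],
  ],
  translation=[
    [25,25,0],
    [50,50,0],
    [78,78,0],
    [106,106,0],
    [134,134,0],
    [162,162,0],
    [190,190,10],
    [218,218,20],
    [246,246,30],
    [274,274,40],
    [302,302,50],
    [330,330,60],
  ],
  grip=[0,0,0,0,0,0,0,0,0,0,0,0],
)

```text
t: 1.1
position: [0.3895, 0.0726, 0.1709]
tool_rot: [-3.141, -0.0, -0.142]
ft_force: [1.6, 1.4, 0.6]
gripper_width: 0.0002
grip_force: 0.0
```

```bash
python3 -c "
from h import *
delta((-78,-45,120),(-78,-45,60))"
```

```text
t 1.1 F [1.6 1.4 0.6] jig now [-121.    30.4] 0.17086906982952607 turn [-0. -0.  0.]
(-78, -45, 120) [ 0.421 -0.008  0.12 ] [42.9 75.4 50.8]
(-78, -45, 60) [ 0.421 -0.008  0.06 ] [ 42.9  75.4 110.8]
```

Request:
apply_moves(
  turn=[
    [0,0,0],
    [0,0,0],
    [0,0,0],
    [0,0,0],
    [0,0,0],
    [0,0,0],
    [0,0,0],
  ],
  translation=[
    [15,25,15],
    [30,50,35],
    [43,75,60],
    [43,75,90],
    [43,75,110],
    [43,75,110],
    [43,75,110],
  ],
  grip=[0,0,0,0,0,0,0],
)

```text
t: 1.68
position: [0.4208, -0.0062, 0.0609]
tool_rot: [3.14, 0.002, -0.142]
ft_force: [0.5, 0.7, 0.1]
gripper_width: -0.0003
grip_force: 0.0
```

Run:
```python
from h import *
delta((-78,-45,21))
a=vision.camera("top")[190:310,265:425,::-1]; b=vision.camera("side")[180:360,250:390,::-1]
a=cv2.resize(a,(640,480),interpolation=cv2.INTER_CUBIC); b=cv2.resize(b,None,fx=480/180,fy=480/180,interpolation=cv2.INTER_CUBIC)
cv2.imwrite("pics/c1.png",cv2.resize(np.hstack([a,b]),None,fx=.78,fy=.78))
```

```text
t 1.6833 F [0.5 0.7 0.1] jig now [-78.8 -43.2] 0.06092741845993903 turn [ 0.1  0.1 -0. ]
(-78, -45, 21) [ 0.421 -0.008  0.021] [ 0.9  1.7 39.9]
```

View pics/c1.png

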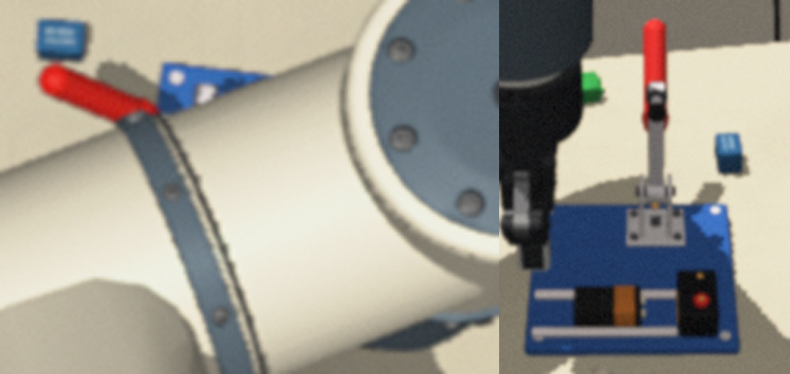

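The side view shows the fingers shut at (535,268), left of the battery and above the channel start. The battery hasn't moved, and the arm blocks the top view. I'll descend and push.

Request:
apply_moves(
  turn=[
    [0,0,0],
    [0,0,0],
    [0,0,0],
    [0,0,0],
    [0,0,0],
    [0,0,0],
    [0,0,0],
    [0,0,0],
    [0,0,0],
    [0,0,0],
  ],
  translation=[
    [0,1.5,20],
    [0,1.5,40],
    [0,1.5,40],
    [6,1.5,40],
    [12,1.5,40],
    [18,1.5,40],
    [23,1.5,40],
    [28,1.5,40],
    [32,1.5,40],
    [32,1.5,40],
  ],
  grip=[0,0,0,0,0,0,0,0,0,0],
)

```text
t: 2.62
position: [0.454, -0.0118, 0.0215]
tool_rot: [-3.141, -0.001, -0.142]
ft_force: [-1.0, 1.4, 0.5]
gripper_width: 0.0001
grip_force: 0.0
```

Run:
```python
from h import *
delta((-36,-45,21))
b=vision.camera("side")[250:360,250:390,::-1]
cv2.imwrite("pics/c2.png",cv2.resize(b,None,fx=5,fy=5,interpolation=cv2.INTER_CUBIC))
```

```text
t 2.6167 F [-1.   1.4  0.5] jig now [-45.1 -44.1] 0.021501435581597523 turn [-0. -0. -0.]
(-36, -45, 21) [ 0.463 -0.014  0.021] [9.1 0.9 0.5]
```

View pics/c2.png

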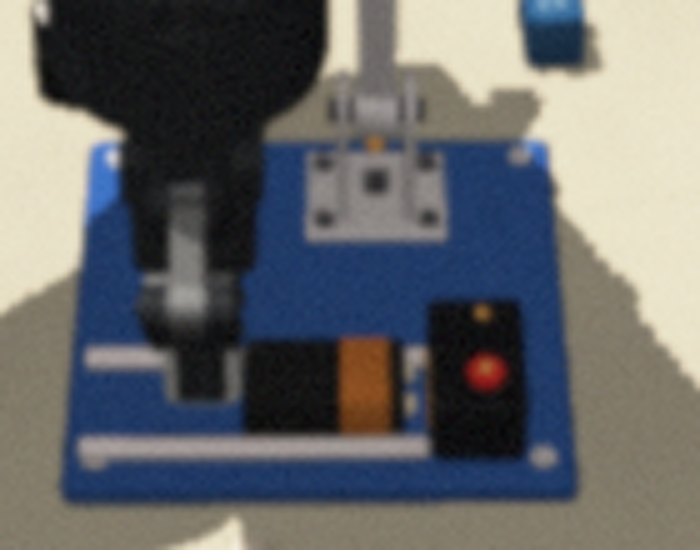

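The battery is moving: its front is at u≈402 and the block face at u≈430, leaving a gap of about 8 mm. I'll keep pushing slowly and watch the force.

Request:
apply_moves(
  turn=[
    [0,0,0],
    [0,0,0],
    [0,0,0],
    [0,0,0],
    [0,0,0],
  ],
  translation=[
    [2,1,0],
    [4,1,0],
    [6,1,0],
    [7.5,1,0],
    [7.5,1,0],
  ],
  grip=[0,0,0,0,0],
)

```text
t: 3.08
position: [0.4605, -0.0138, 0.0213]
tool_rot: [-3.142, -0.0, -0.142]
ft_force: [1.2, -0.6, -0.3]
gripper_width: 0.0
grip_force: 0.0
```

Request:
apply_moves(
  turn=[
    [0,0,0],
    [0,0,0],
    [0,0,0],
  ],
  translation=[
    [1,0,0],
    [2,0,0],
    [2,0,0],
  ],
  grip=[0,0,0],
)

```text
t: 3.33
position: [0.4612, -0.0142, 0.021]
tool_rot: [3.141, 0.002, -0.143]
ft_force: [-3.6, 1.3, 2.6]
gripper_width: 0.0001
grip_force: 2.0
```

Request:
apply_moves(
  turn=[
    [0,0,0],
    [0,0,0],
    [0,0,0],
  ],
  translation=[
    [1,0,0],
    [2,0,0],
    [2,0,0],
  ],
  grip=[0,0,0],
)

```text
t: 3.58
position: [0.4612, -0.0145, 0.0206]
tool_rot: [3.141, 0.006, -0.143]
ft_force: [-9.8, 3.6, 6.1]
gripper_width: 0.0001
grip_force: 4.8
```

Run:
```python
from h import *
delta((-36,-45,21))
b=vision.camera("side")[250:360,250:390,::-1]
cv2.imwrite("pics/c3.png",cv2.resize(b,None,fx=5,fy=5,interpolation=cv2.INTER_CUBIC))
```

```text
t 3.5833 F [-9.8  3.6  6.1] jig now [-37.6 -45.7] 0.02061632694174849 turn [ 0.   0.3 -0.1]
(-36, -45, 21) [ 0.463 -0.014  0.021] [ 1.6 -0.7 -0.4]
```

View pics/c3.png

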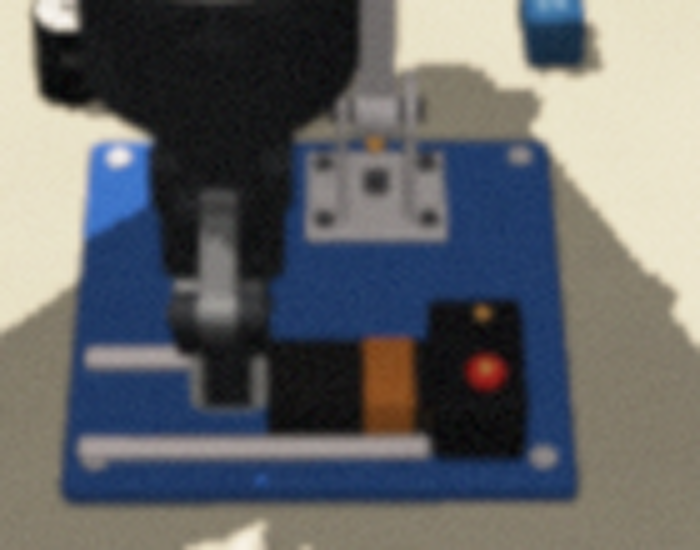

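The battery now sits flush against the block: no gap at u≈430, no further travel, and about 10 N of pushing force. I'll back off, rise and work out the lever path.

Request:
apply_moves(
  turn=[
    [0,0,0],
    [0,0,0],
    [0,0,0],
    [0,0,0],
    [0,0,0],
    [0,0,0],
    [0,0,0],
    [0,0,0],
    [0,0,0],
  ],
  translation=[
    [-6,0,0],
    [-15,0,0],
    [-15,0,-30],
    [-15,0,-60],
    [-15,0,-95],
    [-15,0,-130],
    [-15,0,-160],
    [-15,0,-170],
    [-15,0,-170],
  ],
  grip=[0,0,0,0,0,0,0,0,0],
)

```text
t: 4.38
position: [0.4512, -0.0119, 0.1949]
tool_rot: [-3.139, -0.008, -0.142]
ft_force: [0.6, -0.6, 0.5]
gripper_width: -0.0001
grip_force: 0.0
```

Run:
```python
from h import *
T=[(7,91,190),(7,91,160)]
for th in np.radians([50,40,30,25,20,15,10,5,0]): T.append((7,round(45+105*np.cos(th)-9*np.sin(th)-14.5,1),round(50+105*np.sin(th)+9*np.cos(th),1)))
delta(*T)
```

```text
t 4.3833 F [ 0.6 -0.6  0.5] jig now [-47.9 -44.6] 0.1948704146334304 turn [-0.1 -0.5  0. ]
(7, 91, 190) [0.525 0.115 0.19 ] [  54.9 -135.6    5.6]
(7, 91, 160) [0.525 0.115 0.16 ] [  54.7 -135.5   35.6]
(7, np.float64(91.1), np.float64(136.2)) [0.525 0.115 0.136] [  54.5 -135.5   59.4]
(7, np.float64(105.1), np.float64(124.4)) [0.527 0.128 0.124] [  54.4 -149.5   71.3]
(7, np.float64(116.9), np.float64(110.3)) [0.528 0.14  0.11 ] [  54.3 -161.3   85.4]
(7, np.float64(121.9), np.float64(102.5)) [0.529 0.145 0.102] [  54.2 -166.3   93.2]
(7, np.float64(126.1), np.float64(94.4)) [0.53  0.149 0.094] [  54.1 -170.4  101.3]
(7, np.float64(129.6), np.float64(85.9)) [0.53  0.153 0.086] [  54.1 -173.9  109.8]
(7, np.float64(132.3), np.float64(77.1)) [0.531 0.155 0.077] [  54.  -176.6  118.6]
(7, np.float64(134.3), np.float64(68.1)) [0.531 0.157 0.068] [  53.9 -178.6  127.6]
(7, np.float64(135.5), np.float64(59.0)) [0.531 0.159 0.059] [  53.9 -179.7  136.8]
```

Request:
apply_moves(
  turn=[
    [0,0,0],
    [0,0,0],
    [0,0,0],
    [0,0,0],
    [0,0,0],
    [0,0,0],
    [0,0,0],
  ],
  translation=[
    [13,-33,0],
    [27,-67,0],
    [41,-102,0],
    [54.5,-135.5,3],
    [54.5,-135.5,20],
    [54.5,-135.5,35],
    [54.5,-135.5,35],
  ],
  grip=[0,0,0,0,0,0,0],
)

```text
t: 4.97
position: [0.52, 0.1141, 0.1518]
tool_rot: [3.138, 0.007, -0.142]
ft_force: [-0.4, -0.8, 0.6]
gripper_width: -0.0
grip_force: 0.0
```

Run:
```python
from h import *
delta((7,91,136),(7,135,59))
b=vision.camera("side")[150:360,190:400,::-1]
cv2.imwrite("pics/c4.png",cv2.resize(b,(600,600),interpolation=cv2.INTER_CUBIC))
```

```text
t 4.9667 F [-0.4 -0.8  0.6] jig now [ 2.4 90. ] 0.15183862003676846 turn [0.2 0.4 0. ]
(7, 91, 136) [0.525 0.115 0.136] [ 4.7 -1.1 15.8]
(7, 135, 59) [0.531 0.158 0.059] [  5.2 -45.3  92.7]
```

View pics/c4.png

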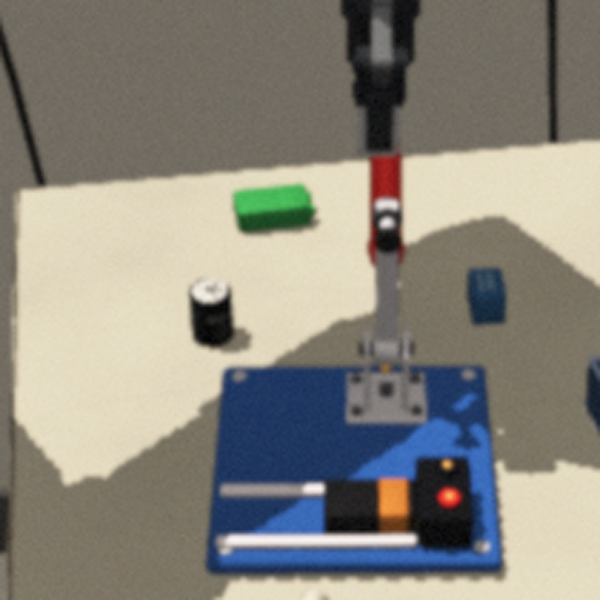

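The fingers are at (380,140), right over the red grip end, slightly to its left. The battery is still home at (365,505). I'll push the lever along its arc as far as about 15° above level.

Request:
apply_moves(
  turn=[
    [0,0,0],
    [0,0,0],
    [0,0,0],
    [0,0,0],
    [0,0,0],
    [0,0,0],
    [0,0,0],
    [0,0,0],
    [0,0,0],
  ],
  translation=[
    [4,-1,8],
    [4,-1,16],
    [4,-8,22],
    [4,-15,28],
    [4,-21,35],
    [4,-27,42],
    [4,-32,50],
    [4,-36,58],
    [4,-39,66],
  ],
  grip=[0,0,0,0,0,0,0,0,0],
)

```text
t: 5.77
position: [0.5325, 0.1534, 0.0901]
tool_rot: [-3.14, -0.001, -0.142]
ft_force: [0.9, 1.0, 0.4]
gripper_width: -0.0001
grip_force: 0.4
```

Run:
```python
from h import *
delta((7,134,68),(7,135,59))
b=vision.camera("side")[150:360,190:400,::-1]
cv2.imwrite("pics/c5.png",cv2.resize(b,(600,600),interpolation=cv2.INTER_CUBIC))
```

```text
t 5.7667 F [0.9 1.  0.4] jig now [  9.2 130.5] 0.09010060731120903 turn [-0.1 -0.1  0. ]
(7, 134, 68) [0.531 0.157 0.068] [-2.2 -3.4 22.1]
(7, 135, 59) [0.531 0.158 0.059] [-2.3 -4.4 31.1]
```

View pics/c5.png

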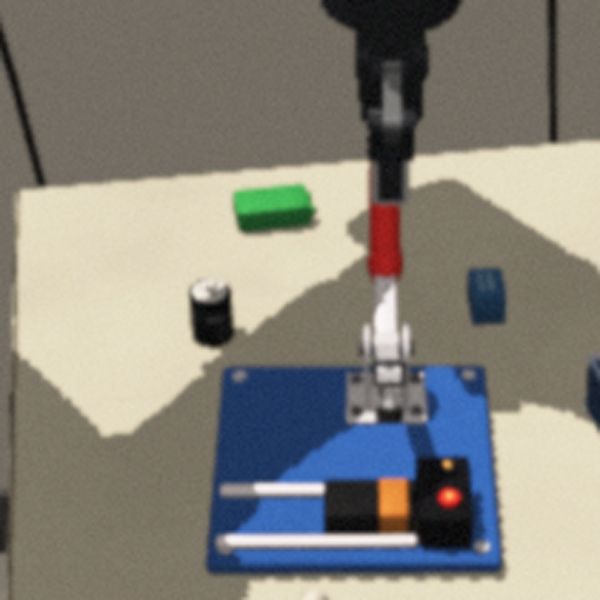

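The lever has come partway down, with the grip at (385,240) and the arm swinging over the plate. I'll continue to just short of level.

Request:
apply_moves(
  turn=[
    [0,0,0],
    [0,0,0],
    [0,0,0],
    [0,0,0],
    [0,0,0],
  ],
  translation=[
    [-1,-2,8],
    [-2,-3,16],
    [-2,-4,24],
    [-2,-4,28],
    [-2,-4,28],
  ],
  grip=[0,0,0,0,0],
)

```text
t: 6.23
position: [0.5297, 0.1559, 0.0608]
tool_rot: [3.14, 0.002, -0.142]
ft_force: [-0.6, -0.1, 0.2]
gripper_width: -0.0002
grip_force: 0.0
```

Request:
apply_moves(
  turn=[
    [0,0,0],
    [0,0,0],
    [0,0,0],
    [0,0,0],
    [0,0,0],
    [0,0,0],
  ],
  translation=[
    [0,0,-20],
    [0,0,-50],
    [0,0,-85],
    [0,0,-120],
    [0,0,-140],
    [0,0,-140],
  ],
  grip=[0,0,0,0,0,0],
)

```text
t: 6.73
position: [0.5333, 0.157, 0.2085]
tool_rot: [-3.136, -0.01, -0.142]
ft_force: [0.7, -0.1, 0.2]
gripper_width: -0.0002
grip_force: 0.0
```

Run:
```python
from h import *
delta()
b=vision.camera("side")[150:360,190:400,::-1]
cv2.imwrite("pics/c6.png",cv2.resize(b,(600,600),interpolation=cv2.INTER_CUBIC))
```

```text
t 6.7333 F [ 0.7 -0.1  0.2] jig now [  9.4 134.3] 0.20847618870838627 turn [-0.3 -0.5 -0. ]
```

View pics/c6.png

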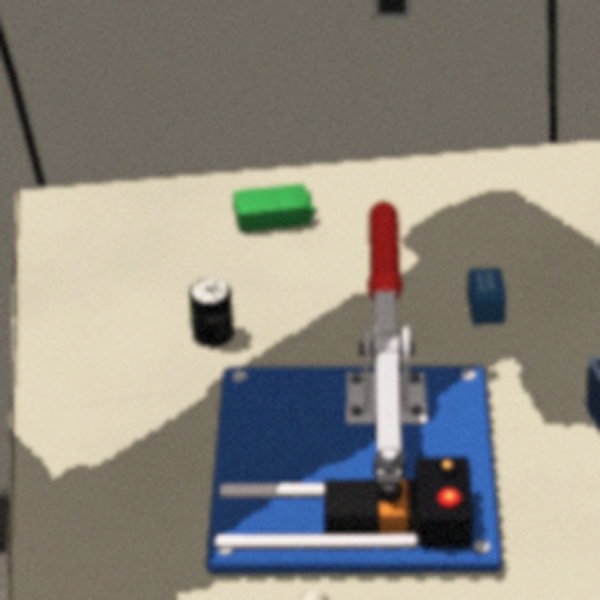

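The lever is down, with the grip end at (383,205), and the pad rests on the battery at (390,490). The battery is still home and the gripper is clear. I'll check the lever end against the locked geometry and then sign off.

Run:
```python
from h import *
p=np.load("p.npy")
for d in(0,5,10,15):
    a=np.radians(d);print(d,((proj("side",J(p,np.array([[8,45+120*np.cos(a),50+120*np.sin(a)]])/1e3))-[190,150])*600/210).round(0))
b=vision.camera("side")[150:360,190:400].astype(int);m=(b[...,0]>90)&(b[...,1]<50)&(b[...,2]<60)
m[90:]=0
print("red rows",np.where(m.any(1))[0][[0,-1]]*600/210)
```

```text
0 [[382. 216.]]
5 [[382. 202.]]
10 [[382. 189.]]
15 [[382. 177.]]
red rows [205.71428571 254.28571429]
```

```bash
python3 -c "
from plant import job; print(job.sign_off())"
```

```text
the job is handed in; nothing more can be done
None
```

The battery is pushed home against the contact block, the lever is down level and locked with the pad on the battery, and the gripper is clear. I handed the job in at about 7 s; sign-off returned no verdict, and I judged the lock and pad contact from the camera, not from a force reading.

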